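# Pin the detector arm of a goniometer at its straight-through station

### The job

On the optical bench, swing the goniometer's detector arm to its straight-through station, where the detector looks straight across the sample holder at the lamp, and lock it there with the index pin from the tool stand: down through the bush in the arm's end block and on into the middle hole of the index plate beneath, fully home with the collar flat on the block. The plate is clamped a few degrees off its nominal place and the arm hides the hole, so feel for it gently and do not force the arm or the pin. Leave the mirror mount, the optics case and the hex driver where they are.

Things in the scene. Friction and masses are not known exactly. Their poses are not given: they have to be found in the camera images.
- pin: Plain steel index pin, 95 mm long, 0.11 to 0.18 kg, starting upright in the tool stand with its collar on the stand's top. Origin at the centre of its lower end, z up along it: tapered nose (9 mm wide, full width from 4 mm up), shank 14 mm thick up to 50 mm, collar 28 mm across at 50 to 55 mm, round knob 24 mm across at 55 to 95 mm. Lift over 50 mm to clear a hole.
- collar (a point): Centre of the underside of the pin's collar, 50 mm above the pin's lower end.
- tool_stand: Fixed black block 120 x 60 x 56 mm (x, y, z), origin under its centre, on the robot's left or right. The pin's hole (16 mm, through) is at x = +35 mm, y = 0. Two fixed ball drivers with grey handles stand in it at x = -20 and -44 mm, y = +8 mm, rising to 122 mm.
- hub (a point): Pivot axis of the detector arm, at table level, centre of the goniometer's round base (radius 98 mm). Its x axis points to the lamp, a finned cylinder on a post 90 to 190 mm out, 111 mm high. The detector arm lies along its -x axis at joint 0. A cuvette holder on the axis is 106 mm high.
- gonio: Goniometer base, origin and axes as point hub. On it is clamped a grey anodised sector plate, the index plate, 20 to 32 mm above the table, out to radius 192 mm on small feet, with three through holes of 15.6 mm at radius 170 mm, 0.52 rad apart. The plate is clamped turned by an unreported angle, so its middle hole lies anywhere from joint -0.10 to +0.10 (17 mm each way).
- detector_arm (a joint): Angle of the detector arm, rad: 0 nominally straight away from the lamp, positive anticlockwise from above, stops at +-0.78. Dry friction 0.22 Nm (1.3 N at the end block): it stays where it is left. Black bar 36 mm wide, 34 to 48 mm above the table; the detector on it, a box 34 mm along the arm, 50 mm across, 54 to 102 mm above the table, 81 to 115 mm from the hub, is a good handle.
- end_block: Drilled aluminium block at the detector arm's outer end, 44 x 44 x 24 mm, from 34 to 58 mm above the table; can be gripped by its sides, across the arm, or pushed. Origin at its underside on the bush's axis, 170 mm from the hub; x points along the arm to the hub, z up.
- bush (a point): Centre of the mouth of the bush, a vertical 15.6 mm through hole, on the end block's top, 58 mm above the table; axes as the end block. A pin let go in it over solid plate stands with its collar 24 mm above the block; when the bush is swung slowly over a hole, the pin drops in by its own weight and locks the arm.
- mirror_mount: Loose bystander: black mirror mount on a round steel pedestal, base 64 mm across, 112 mm high. Origin under its base. To be left alone.
- optics_case: Loose bystander: flat grey and white plastic case 100 x 75 x 36 mm. Origin under its centre. To be left alone.
- hex_driver: Loose bystander: black-handled driver 170 mm long, lying on the table. To be left alone.
Not all that is in view belongs to the job. Of the things like the pin, leave any that is green or yellow; of the rest the smaller one is meant.

How it is judged:
At the end, for the whole second after the job is handed in: Arm joint within 0.15 rad of 0; pin upright (0.1 rad) through bush and plate, collar underside within 3 mm of the end block's top and 4 mm of the bush axis, released and at rest (under 0.02 m/s); mirror mount, optics case and hex driver within 20 mm of their starts (value of joint detector_arm between -0.15 and 0.15 rad and z of collar in the frame of bush between -0.004 and 0.003 m and horizontal distance between collar and bush below 0.004 m and angle between pin's own z axis and vertical below 0.1 rad and linear speed of pin below 0.02 m/s and distance of each of mirror_mount, optics_case, hex_driver from where it was at the start of the episode below 0.02 m); the robot touches nothing.
It fails at once if the pin is forced against the end block (over 60 N between them) (contact force between pin and end_block above 60 N).
It fails at once if the mirror mount, the optics case or the hex driver is shifted by more than 30 mm (distance of any of mirror_mount, optics_case, hex_driver from where it was at the start of the episode above 0.03 m).
It also fails if it takes over 54 s, if anything falls off the work surface, if the arm or the gripper's body presses on something with over 40 N, if the wrist force passes 120 N, or if a joint passes its speed limit or range.

### The arm

A 7-joint arm with a two-finger parallel gripper is mounted at the origin on the work surface. World frame = base frame: x ahead of the robot, y to its left, z up, the work surface at z = 0. Lengths are in m, angles in rad, forces in N, time in s.
With the tool pointing down it reaches from about 0.4 to 0.85 m from the base axis. Payload 10.4 kg.
Tool frame: the origin (TCP) lies between the finger pads; the fingertips stand 8 mm ahead of it and the grasp point (between the pads) lies 11 mm behind it; z points along the fingers, y is the line along which they close (so a half turn about z gives the same grasp; the last joint's range is limited). The gripper opens to 87 mm and grips with 3 to 60 N. Pads are 19 mm wide; open, the fingers measure 117 mm over their backs; the gripper's body (75 mm by 190 mm) begins 51 mm behind the grasp point.
Start: joints at [-1.171, 0.332, -0.065, 1.46, 0.022, 1.35, -0.088], TCP at [0.256, 0.57, 0.201] pointing down, gripper open.
Joint ranges: [-2.6, 2.6], [-0.5, 2.12], [-1.47, 1.34], [0.16, 2.42], [-1.27, 4.41], [0.06, 2.06], [-2.6, 2.6]. Speed limits (rad/s): [2.22, 2.22, 2.79, 2.79, 3.14, 3.14, 3.14].

### API

Orientations are given as a 3x3 rotation matrix whose columns are the frame's x, y, z axes.
In Python, from rig import r gives the robot as it stands. Calls block until the motion is done:
- r.movep(position, orientation): joint-space move of the TCP to a pose.
- r.line_to(position, v=0.15, ori=None): straight line of the TCP; ori=None keeps the orientation; v is the mean speed in m/s.
- r.set_joints(angles): joint-space move.
- r.command_gripper(opening): finger opening in m; the grip force is fixed at half the most; returns when the fingers have stopped.
- r.wait(seconds).
- r.inverse_kinematics(position, orientation): joint angles nearest the present ones, or None.
- r.camera(name): name is "scene" or "top" or "wrist"; returns a dict with "color" (400x640x3 uint8, red, green, blue), "fov_y" (degrees; the focal length in pixels is half the picture's height over the tangent of half this angle, whatever the lens; pixels are square), "cx", "cy" (the principal point, pixels), "R" (3x3) and "t" (3): a world point X has camera coordinates R X + t; the wrist camera has in their place "hand_eye" (4x4, takes a point from camera to tool coordinates, whose origin is the TCP and whose axes are the flange's). Camera axes: x right, y down, z forward; pixel columns grow to the right and rows downward; lengths in m; the calibration is good to about 2 mm. A picture is of the moment at which its call begins: read the wrist's pose just before it. There is no depth.
A pose or a line that the arm cannot do raises r.PlanningError and nothing moves.
- r.job_done(): hands the job in; it is judged then, once.
Readings, each from a call of its own:
- r.get_time(): time.
- r.get_joint_positions(): joint angles.
- r.get_qvel(): joint speeds.
- r.get_tau(): joint torques, N m.
- r.get_tcp_pos(): TCP position.
- r.get_eef_rot(): TCP orientation.
- r.get_wrist_force(): force on the tool from outside, world axes, zero at the start.
- r.get_torque(): the same for the moment, N m.
- r.get_finger_gap(): finger opening in m.
- r.get_grasp_force(): force on a finger pad.
Only numpy, scipy, OpenCV 4.12 (cv2) and the standard library are available. Lean on these libraries where they do the work, as an engineer would, in place of code of your own. Each camera call takes 0.05 s, during which the arm holds its last target. There are 200 camera calls.

## Working session

There is one attempt and no reset: what is moved stays moved. The work goes in short steps, each a Python script; the robot and the scene stay as the last script left them, time stands still between calls to the robot, and variables do not carry over. Pictures are saved under pics/ and viewed, at most 10 in all, crops included, and the job is handed in when it is done.

```bash
ls; mkdir -p pics; cat > h.py <<'E'
import numpy as np, cv2
from rig import r
def snap(n,f):
    c=r.camera(n); cv2.imwrite(f'pics/{f}.png',c['color'][:,:,::-1]); return c
def K(c):
    f=c['color'].shape[0]/2/np.tan(np.radians(c['fov_y'])/2); return f
def px2w(c,u,v,z):
    d=np.array([(u-c['cx'])/K(c),(v-c['cy'])/K(c),1.]); R=np.array(c['R']);t=np.array(c['t'])
    o=-R.T@t; d=R.T@d; return o+d*(z-o[2])/d[2]
def w2px(c,X):
    p=np.array(c['R'])@np.array(X)+np.array(c['t']); return p[:2]/p[2]*K(c)+[c['cx'],c['cy']]
E
python3 - <<'E'
from h import *
for n in('top','scene'):
    c=snap(n,n+'0'); print(n,c['fov_y'],c['cx'],c['cy'],c['R'],c['t'])
print(r.get_time(),r.get_eef_rot())
E
```

```text
pics
top 49.374910417839885 321.106479262207 196.80038156638028 [[-0.01989665 -0.99978088 -0.00650432]
 [-0.98197849  0.02076446 -0.18784858]
 [ 0.18794248  0.00264955 -0.98217646]] [0.0140948  0.56889935 1.13403461]
scene 47.41286465024365 317.2491963170684 193.8610691919536 [[ 0.66627855  0.74566983  0.00702804]
 [ 0.56741745 -0.50084439 -0.65359952]
 [-0.48384949  0.43946717 -0.75680795]] [-0.36705101 -0.29547621  1.37367434]
0.1 [[-9.11952112e-01  4.10296439e-01 -4.21413142e-04]
 [ 4.10296646e-01  9.11951386e-01 -1.15379602e-03]
 [-8.90901003e-05 -1.22511112e-03 -9.99999246e-01]]
```

View pics/top0.png

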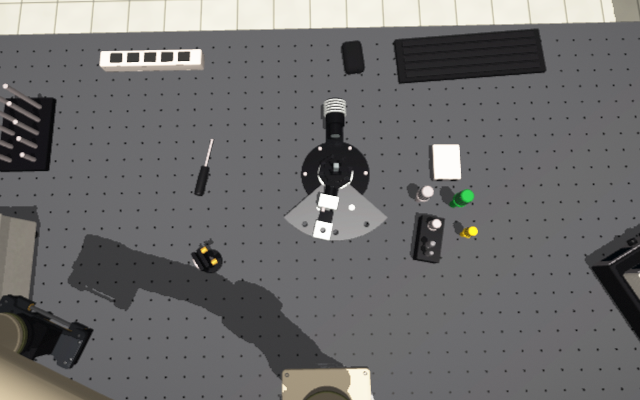

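View pics/scene0.png

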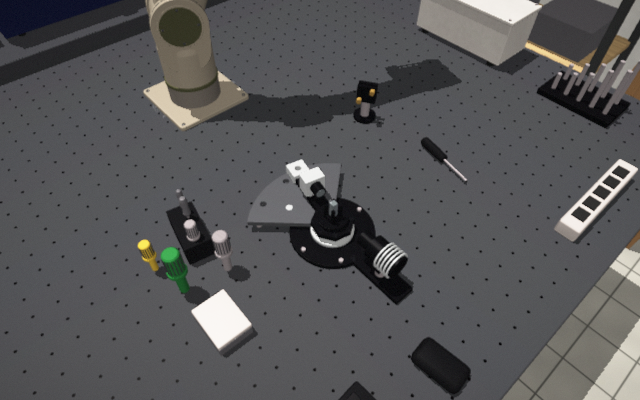

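Top: hub ≈(336,174), lamp above it (world +x), detector (328,201), end block (323,230), stand (428,238) with the pin knob ≈(436,224), and a grey lookalike at (426,192). I'll zoom in.

```bash
python3 - <<'E'
import cv2
a=cv2.imread('pics/top0.png')[95:275,275:490]
cv2.imwrite('pics/crop0.png',cv2.resize(a,None,fx=3.3,fy=3.3,interpolation=cv2.INTER_CUBIC)); print(a.shape)
E
```

```text
(180, 215, 3)
```

View pics/crop0.png

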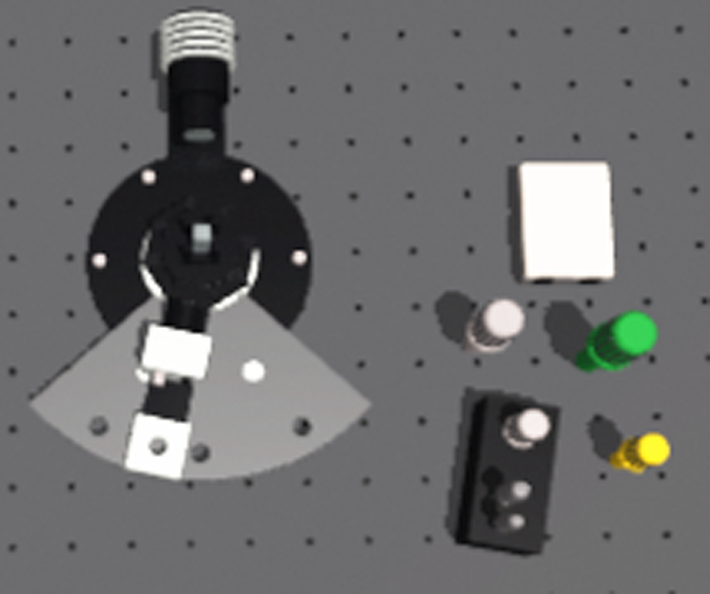

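Crop: all three plate holes are visible: (99,427), (201,453), (302,426), and the bush at (158,446). The pin knob top is at (534,424).

```bash
cat > m.py <<'E'
from h import *
c=r.camera('top')
def P(u,v,z): return px2w(c,275+(u+.5)/3.3-.5,95+(v+.5)/3.3-.5,z)
if __name__=='__main__':
    H=[P(*p,.032) for p in((99,427),(201,453),(302,426))]; B=P(158,446,.058); print('holes',np.round(H,4)); print('bush',B)
    print([np.linalg.norm(H[i]-H[1]) for i in(0,2)],2*.17*np.sin(.26))
    # hub: 170 from all holes -> from chord direction
    m=(H[0]+H[2])/2; d=H[2]-H[0]; n=np.array([-d[1],d[0]])/np.hypot(*d[:2]); n*=np.sign(n[0])
    hub=m[:2]+n*.17*np.cos(.52); print('hub',hub,[np.linalg.norm(h[:2]-hub) for h in H],np.linalg.norm(B[:2]-hub))
    print('hub alt: cuvette top',P(201,228,.106),'base screws',[P(*p,.02) for p in((99,260),(300,257))])
    print('detector top centre',P(176,350,.102))
    print('lamp',P(198,45,.111), 'lampmid',P(198,133,.02))
    print('pin top',P(534,424,.101),'stand corners',[P(*p,.056) for p in((483,393),(560,408),(541,552),(462,543))])
    print('big',P(505,318,.1))
    J=np.arctan2
    for q in [B]+H: v=q[:2]-hub; print('ang',J(-v[1],-v[0]))
E
python3 m.py; python3 - <<'E'
import cv2
a=cv2.imread('pics/scene0.png')[140:300,120:360]
cv2.imwrite('pics/crop1.png',cv2.resize(a,None,fx=3.3,fy=3.3,interpolation=cv2.INTER_CUBIC))
E
```

```text
holes [[ 0.498   0.0492  0.032 ]
 [ 0.4745 -0.0352  0.032 ]
 [ 0.4953 -0.1198  0.032 ]]
bush [4.78112553e-01 3.85983985e-04 5.80000000e-02]
[np.float64(0.08758863212836457), np.float64(0.0871620849324655)] 0.08740738764333275
hub [ 0.64414815 -0.03760706] [np.float64(0.17002804921224288), np.float64(0.16966072453428382), np.float64(0.17002804921224288)] 0.17032701499206615
hub alt: cuvette top [ 0.6473616  -0.03773762  0.106     ] base screws [array([0.64408595, 0.04788973, 0.02      ]), array([ 0.64302108, -0.12503256,  0.02      ])]
detector top centre [ 0.54909032 -0.01547247  0.102     ]
lamp [ 0.80079061 -0.03916189  0.111     ] lampmid [ 0.75654578 -0.04021347  0.02      ]
pin top [ 0.48443641 -0.29458883  0.101     ] stand corners [array([ 0.51638294, -0.26650601,  0.056     ]), array([ 0.50270451, -0.32850785,  0.056     ]), array([ 0.3867499, -0.3048099,  0.056    ]), array([ 0.39516916, -0.24201336,  0.056     ])]
big [ 0.56980352 -0.27773375  0.1       ]
ang -0.2249518609265586
ang -0.5360583691856761
ang -0.014470884727821876
ang 0.5045177316097514
```

View pics/crop1.png

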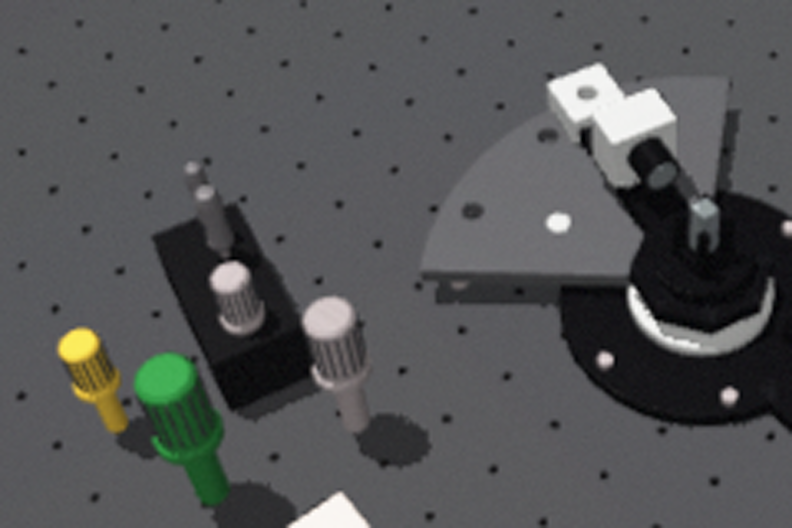

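```bash
cat >> h.py <<'E'
HUB=np.array([.6441,-.0376]); PIN=np.array([.4844,-.2946])
def ori(a): # tool down, y along (-sin a, cos a)
    return np.array([[-np.cos(a),-np.sin(a),0],[-np.sin(a),np.cos(a),0],[0,0,-1.]])
def at(q,rad,z): return np.array([HUB[0]-rad*np.cos(q),HUB[1]-rad*np.sin(q),z])
def qn():
    p=r.get_tcp_pos(); return np.arctan2(HUB[1]-p[1],HUB[0]-p[0])
def swing(q0,q1,step,z,fmax,rad=.098,v=.05):
    n=int(np.ceil(abs(q1-q0)/step))
    for q in np.linspace(q0,q1,n+1)[1:]:
        r.line_to(at(q,rad,z),v=v,ori=ori(q)); f=r.get_wrist_force()
        ft=f@np.array([-np.sin(q),np.cos(q),0])
        if abs(ft)>fmax: break
    return q,ft
E
python3 - <<'E'
from h import *
c=r.camera('scene')
print('pin',w2px(c,[*PIN,.101]),'seen 190,222.7; bush',w2px(c,[.4781,.0004,.058]),'seen 297.9,167.9; hub cuv',w2px(c,[*HUB,.106]))
q=-.225
for p,o in((at(q,.098,.16),ori(q)),(at(q,.098,.083),ori(q)),(at(-.08,.098,.083),ori(-.08)),([*PIN,.072],ori(-.2)),([.474,-.03,.1],ori(0))): print(r.inverse_kinematics(p,o))
r.command_gripper(.066)
r.movep(at(q,.098,.17),ori(q)); print(r.get_time())
print('F',r.get_wrist_force())
r.line_to(at(q,.098,.083),v=.12); print(r.get_time(),r.get_wrist_force())
r.command_gripper(.0); print(r.get_time(),r.get_finger_gap(),r.get_grasp_force(),r.get_wrist_force())
print(swing(q,-.085,.05,.083,15),r.get_time(),qn())
f0=r.get_wrist_force(); print(f0)
r.command_gripper(.066); r.line_to(at(-.085,.098,.2),v=.25)
c=snap('top','top1'); print(r.get_time())
E
```

```text
pin [188.77955826 223.58664369] seen 190,222.7; bush [297.43315555 168.03118764] seen 297.9,167.9; hub cuv [333.67299128 203.08470635]
[-0.51863112  0.20022242  0.52835927  1.74714719 -0.10685975  1.22277815
  1.3833486 ]
[-0.49495617  0.28261411  0.5115813   1.83080898 -0.15644172  1.06799235
  1.42118819]
[-0.48891066  0.28153807  0.53371203  1.83573624 -0.16206692  1.06741545
  1.59688657]
[-0.34273164  0.48717524  1.02156878  1.80995453 -0.4626213   1.1076693
  2.21232336]
[-0.57488459  0.08282525  0.57091799  1.9976634  -0.05085742  1.07473489
  1.58949196]
3.225
F [-0.54891055  0.21780408 -0.50298524]
4.1 [ 0.57240174 -0.10738847  0.4772651 ]
5.3583 0.0003422044619441461 0.0 [0.23124115 0.26166926 0.1250183 ]
(np.float64(-0.085), np.float64(-0.9224816393974118)) 6.1083 -0.08565212290708175
[-0.85446697 -0.85301905  0.39073626]
8.0333
```

```bash
python3 - <<'E'
from h import *
print(r.get_tcp_pos(),r.get_eef_rot().round(3),r.get_finger_gap()); w=r.camera('wrist')
a=cv2.imread('pics/top1.png')[95:275,255:490]
a=cv2.resize(a,(400,306)); b=cv2.resize(w['color'][:,:,::-1],(400,250))
cv2.imwrite('pics/v2.png',np.vstack([a,b])); print(w['fov_y'],w['cx'],w['cy'],w['hand_eye'])
E
```

```text
[ 0.54599553 -0.02920932  0.19939086] [[-0.996  0.085 -0.001]
 [ 0.085  0.996  0.   ]
 [ 0.001 -0.    -1.   ]] 0.06605669219910613
66.97033424880901 324.1485551160209 204.581113602089 [[ 4.19246677e-05 -9.61619237e-01 -2.74387393e-01  7.56026754e-02]
 [ 9.99999963e-01 -3.35235631e-05  2.70280528e-04  5.47361983e-04]
 [-2.69105398e-04 -2.74387394e-01  9.61619200e-01 -1.83751857e-01]
 [ 0.00000000e+00  0.00000000e+00  0.00000000e+00  1.00000000e+00]]
```

View pics/v2.png

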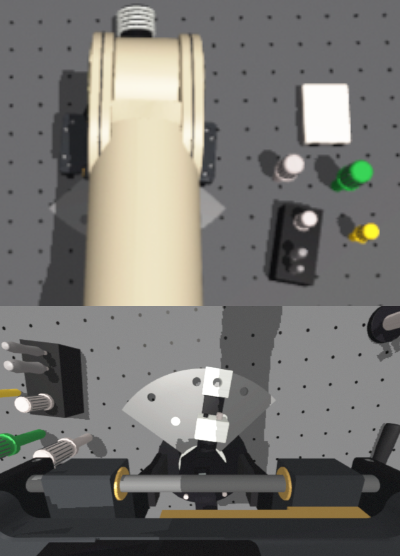

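The arm hasn't moved: the fingers closed on nothing. I'll go down again and look from the scene and wrist cameras before closing.

```bash
python3 - <<'E'
from h import *
q=-.225
r.line_to(at(q,.098,.17),v=.2,ori=ori(q)); r.line_to(at(q,.098,.083),v=.15)
print(r.get_tcp_pos(),r.get_joint_positions(),r.get_finger_gap(),r.get_wrist_force(),r.get_time())
w=r.camera('wrist'); s=r.camera('scene')
a=cv2.resize(s['color'][80:280,200:440,::-1],(480,400)); b=cv2.resize(w['color'][:,:,::-1],(320,200))
cv2.imwrite('pics/v3.png',np.hstack([a,np.vstack([b,np.zeros((200,320,3),np.uint8)])]))
cv2.imwrite('pics/w3.png',w['color'][:,:,::-1])
E
```

```text
[ 0.54932818 -0.01602262  0.08412784] [-0.48959246  0.2810167   0.5058755   1.82900574 -0.15399501  1.06877085
  1.41978501] 0.06584922326503624 [0.33538594 0.58556308 0.56622138] 9.1333
```

View pics/v3.png

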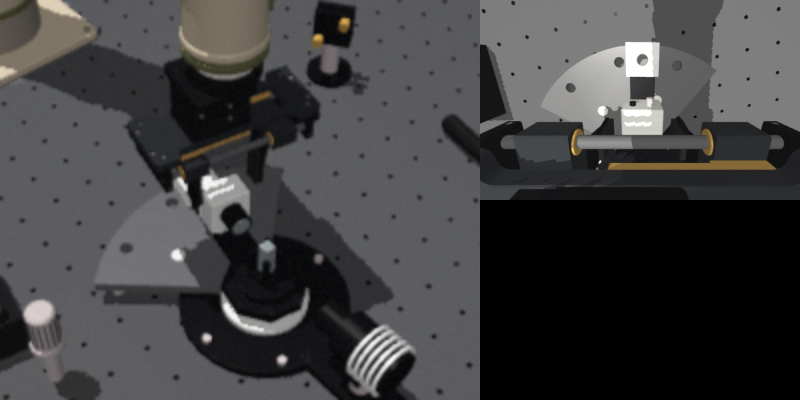

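```bash
python3 - <<'E'
from h import *
s=r.camera('scene'); w=r.camera('wrist')
p=r.get_tcp_pos(); R=r.get_eef_rot()
a=s['color'][:,:,::-1].copy()
x0,y0=265,100
a=cv2.resize(a[y0:y0+120,x0:x0+130],None,fx=5,fy=5,interpolation=cv2.INTER_CUBIC)[:600,:]
for k,col in((-.033,(0,0,255)),(0,(0,255,0)),(.033,(255,0,0))):
  for z in(.008,-.04,-.1):
    u=(w2px(s,p+R@[0,k,z])-[x0,y0])*5; cv2.circle(a,tuple(int(i) for i in u),4,col,-1)
cv2.imwrite('pics/v4.png',a); print(a.shape)
E
```

```text
(600, 650, 3)
```

View pics/v4.png

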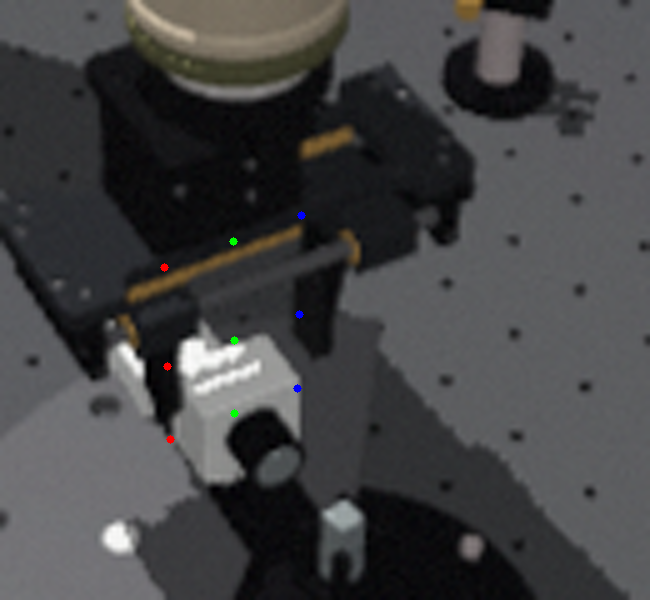

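The fingers (ends ≈(315,355)) appear to end well above the predicted tip point (297,388), so they closed just over the detector. Going lower is safe because they straddle the bar.

```bash
python3 - <<'E'
from h import *
q=-.225
r.line_to(at(q,.098,.060),v=.1); print(r.get_tcp_pos(),r.get_wrist_force())
r.command_gripper(.0); print(r.get_time(),r.get_finger_gap(),r.get_grasp_force(),r.get_wrist_force())
p=r.get_tcp_pos();R=r.get_eef_rot();he=None
w=r.camera('wrist'); s=r.camera('scene')
x0,y0=265,100
a=cv2.resize(s['color'][y0:y0+120,x0:x0+100,::-1],(400,480),interpolation=cv2.INTER_CUBIC)
b=cv2.resize(w['color'][100:400,200:450,::-1],(400,480),interpolation=cv2.INTER_CUBIC)
cv2.imwrite('pics/v5.png',np.hstack([a,b]))
E
```

```text
[ 0.54823474 -0.01581569  0.05973896] [ 0.53563971 -0.63134368 -0.23536745]
10.1667 0.04976450187550509 30.00008225440979 [-0.82154551 -0.39858481  3.44199554]
```

```bash
python3 - <<'E'
from h import *
print(swing(-.225,-.085,.035,.060,15),r.get_time())
r.command_gripper(.066); r.line_to(at(-.085,.098,.12),v=.25)
w=r.camera('wrist');cv2.imwrite('pics/w5.png',w['color'][:,:,::-1])
r.command_gripper(0)
r.line_to(at(-.085,.173,.085),v=.2,ori=ori(-.085)); r.wait(.1)
f0=r.get_wrist_force()[2]; z=.085; print(r.get_time(),f0)
while z>.045:
    z-=.0015; r.line_to(at(-.085,.173,z),v=.03); f=r.get_wrist_force()[2]
    if abs(f-f0)>5: break
print('contact z',r.get_tcp_pos(),f,r.get_time())
r.line_to(at(-.085,.173,.12),v=.25)
E
```

```text
(np.float64(-0.085), np.float64(-0.10312511529811208)) 11.2667
14.2583 -1.279565336014558
contact z [ 0.47162745 -0.0229295   0.04438986] 0.9898343274981898 21.0083
```

View pics/w5.png

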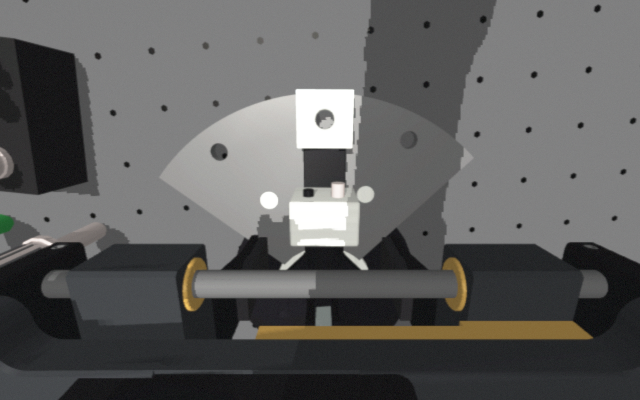

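```bash
python3 - <<'E'
from h import *
s=r.camera('scene'); w=r.camera('wrist')
p=np.array([.54933,-.01602,.08413]);R=ori(-.225)
print('scene v4 seen right-finger bottom corners ~ (302,345)..(332,355)')
for z in(.008,-.02,-.03,-.04,-.05):
    print(z,[tuple(((w2px(s,p+R@[x,y,z])-[265,100])*5).round()) for x,y in((-.0095,.033),(-.0095,.048),(.0095,.033))])
H=np.linalg.inv(w['hand_eye'])
print('w5 seen tips: right finger (~385..410,235)')
for z in(.008,-.02,-.03,-.04,-.05):
    o=[]
    for x,y in((.0095,.033),(.0095,.048),(-.0095,.033)):
        c=H@[x,y,z,1]; o.append((c[:2]/c[2]*K(w)+[w['cx'],w['cy']]).round())
    print(z,o)
a=cv2.imread('pics/w5.png'); b=a[215:345,375:445]; b=cv2.convertScaleAbs(b,alpha=2.5,beta=20)
v=cv2.imread('pics/v5.png')
o=cv2.resize(b,(260,480),interpolation=cv2.INTER_CUBIC)
cv2.imwrite('pics/v6.png',np.hstack([cv2.convertScaleAbs(v[:,:520],alpha=1.5,beta=20)[:, :400],o]))
print(r.get_time())
E
```

```text
scene v4 seen right-finger bottom corners ~ (302,345)..(332,355)
0.008 [(np.float64(307.0), np.float64(402.0)), (np.float64(335.0), np.float64(390.0)), (np.float64(287.0), np.float64(375.0))]
-0.02 [(np.float64(308.0), np.float64(360.0)), (np.float64(337.0), np.float64(348.0)), (np.float64(288.0), np.float64(333.0))]
-0.03 [(np.float64(309.0), np.float64(344.0)), (np.float64(338.0), np.float64(333.0)), (np.float64(288.0), np.float64(318.0))]
-0.04 [(np.float64(309.0), np.float64(329.0)), (np.float64(339.0), np.float64(317.0)), (np.float64(288.0), np.float64(302.0))]
-0.05 [(np.float64(310.0), np.float64(313.0)), (np.float64(339.0), np.float64(301.0)), (np.float64(289.0), np.float64(286.0))]
w5 seen tips: right finger (~385..410,235)
0.008 [array([373., 221.]), array([395., 221.]), array([371., 247.])]
-0.02 [array([380., 237.]), array([406., 237.]), array([378., 266.])]
-0.03 [array([383., 244.]), array([410., 244.]), array([381., 275.])]
-0.04 [array([387., 251.]), array([416., 251.]), array([385., 284.])]
-0.05 [array([391., 260.]), array([422., 260.]), array([389., 294.])]
21.5583
```

View pics/v6.png

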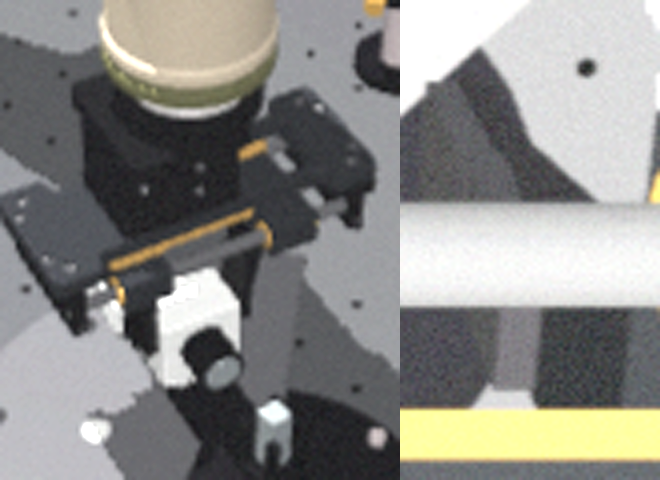

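Both pictures agree that the real fingertips end about 20 mm behind the TCP. I'll use that offset, fetch the pin and start the insertion under force guard.

```bash
python3 - <<'E'
from h import *
r.command_gripper(.05)
r.movep([*PIN,.115],ori(-.2)); print(r.get_time(),r.get_tcp_pos())
r.line_to([*PIN,.050],v=.15); print(r.get_wrist_force())
r.command_gripper(0); g=r.get_finger_gap(); print('gap',g,r.get_grasp_force(),r.get_time())
assert .02<g<.027
r.line_to([*PIN,.125],v=.2); print(r.get_finger_gap())
q=-.085
r.line_to(at(q,.170,.125),v=.25,ori=ori(q)); r.line_to(at(q,.170,.108),v=.15); r.wait(.1)
f0=r.get_wrist_force(); print(f0,r.get_tcp_pos(),r.get_time())
for z in np.arange(.105,.0775,-.003):
    r.line_to(at(q,.170,z),v=.06); f=r.get_wrist_force()-f0
    if np.linalg.norm(f)>6: break
print(z,f,r.get_tcp_pos(),r.get_finger_gap(),r.get_time())
w=r.camera('wrist'); s=r.camera('scene')
cv2.imwrite('pics/s7.png',np.hstack([cv2.resize(s['color'][100:220,240:360,::-1],(400,400),interpolation=cv2.INTER_CUBIC),cv2.resize(w['color'][:,160:480,::-1],(320,400))]))
E
```

```text
23.675 [ 0.48502174 -0.29287897  0.11475605]
[-0.13271326 -0.50526916  0.34145353]
gap 0.023200736006277943 29.997488474473357 24.85
0.023373111050268673
[-0.42765217  0.5060553  -2.12048101] [ 0.47483472 -0.02384887  0.10839049] 26.975
0.07799999999999997 [ 0.69251649 -0.93839     0.69645493] [ 0.47457517 -0.02319545  0.07780803] 0.023149602427655392 29.475
```

The pin is in the bush with no resistance. Next I release it, then sweep the arm gently by the detector.

```bash
python3 - <<'E'
from h import *
q=-.085
r.command_gripper(.066); r.line_to(at(q,.170,.135),v=.25)
r.line_to(at(q,.098,.135),v=.25); r.line_to(at(q,.098,.060),v=.2)
r.command_gripper(0); print('gap',r.get_finger_gap(),r.get_time(),r.get_wrist_force())
f0=r.get_wrist_force(); log=[]
while q<.1:
    q+=.005; r.line_to(at(q,.098,.060),v=.03,ori=ori(q)); f=r.get_wrist_force()-f0
    ft=f@np.array([-np.sin(q),np.cos(q),0]); log.append((round(q,3),round(ft,1)))
    if abs(ft)>7 or r.get_time()>42: break
print(log,r.get_time())
s=r.camera('scene')
cv2.imwrite('pics/s8.png',np.hstack([cv2.resize(cv2.imread('pics/s7.png')[:, :400],(320,320)),cv2.resize(s['color'][100:220,240:360,::-1],(480,320),interpolation=cv2.INTER_CUBIC)]))
E
```

```text
gap 0.05004545162192601 32.3417 [-1.27130013  0.16870427  6.51222993]
[(-0.08, np.float64(-0.0)), (-0.075, np.float64(-0.3)), (-0.07, np.float64(0.3)), (-0.065, np.float64(0.0)), (-0.06, np.float64(-0.1)), (-0.055, np.float64(0.2)), (-0.05, np.float64(0.1)), (-0.045, np.float64(0.0)), (-0.04, np.float64(0.5)), (-0.035, np.float64(-0.5)), (-0.03, np.float64(1.1)), (-0.025, np.float64(-0.7)), (-0.02, np.float64(-0.2)), (-0.015, np.float64(0.4)), (-0.01, np.float64(0.3)), (-0.005, np.float64(0.3)), (0.0, np.float64(2.8)), (0.005, np.float64(4.1)), (0.01, np.float64(6.2)), (0.015, np.float64(7.0)), (0.02, np.float64(8.5))] 37.5917
```

Resistance builds from joint ≈ 0, near the expected hole angle, so the arm has locked. I'll open, retreat and check.

```bash
python3 - <<'E'
from h import *
q=0.
r.command_gripper(.066); r.line_to(at(.02,.098,.16),v=.25)
r.line_to([.56,.2,.22],v=.4); print(r.get_time())
s=r.camera('scene'); t=r.camera('top')
print('scene knob top home',w2px(s,[*at(-.01,.17,.103)]),'up',w2px(s,[*at(-.01,.17,.127)]))
print('top knob home',w2px(t,at(-.01,.17,.103)),'up',w2px(t,at(-.01,.17,.127)))
a=cv2.resize(s['color'][130:230,240:340,::-1],(500,500),interpolation=cv2.INTER_CUBIC)
b=cv2.resize(t['color'][180:260,295:355,::-1],(300,400),interpolation=cv2.INTER_CUBIC)
b=np.vstack([b,np.zeros((100,300,3),np.uint8)])
cv2.imwrite('pics/v9.png',np.hstack([a,b]))
E
```

```text
39.5833
scene knob top home [283.77490613 160.99773307] up [283.26038858 153.49893845]
top knob home [336.57403547 229.0825503 ] up [336.8441663 227.9894633]
```

View pics/v9.png

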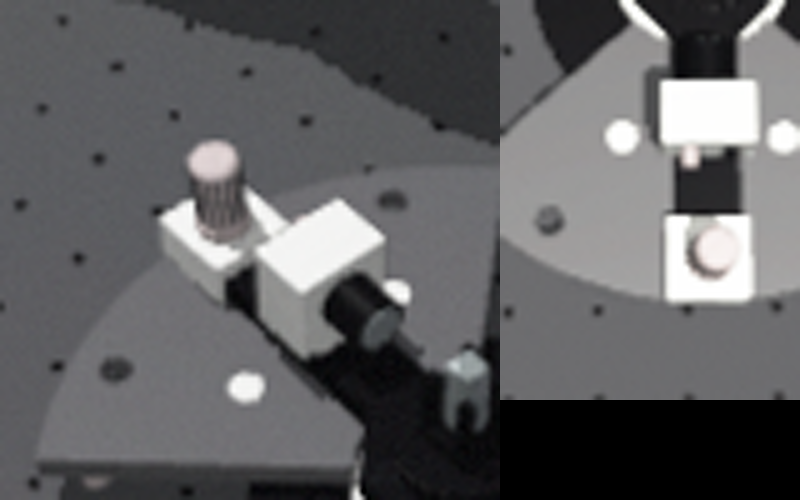

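The scene crop shows the knob top at (213,157), which is pixel (282.6,161.4). The prediction for fully home is (283.8,161.0). The collar sits on the block with no shank showing.

```bash
python3 -c "
from h import *
print(r.get_wrist_force()); print(r.job_done(), r.get_time())"
```

```text
[-0.69775059 -0.81174466 -0.49027551]
the job is handed in; nothing more can be done
the job is handed in; nothing more can be done
```

I handed the job in at about 40 s on the robot's clock: the arm is locked straight through (joint ≈ 0) by the index pin, which the last camera check showed fully home in the middle hole, and the robot was clear of everything; no verdict came back.

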